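Trial-fit a taper-shank mixer head and drift it free

TASK

Trial-fit the spare tube-mixer head in the fitting block: take it from its rest, lower the taper into the bore, turn it under a gentle push until its tang drops into the sprung driver, press it fully home so that its collar is down on the block, and let go. Then free it the proper way: with your hands off the head, drive the steel wedge through the block's cross slot, from the side with the long foot, until the head has jumped up loose on the thick part of the wedge, and leave both there, the head upright in the bore. Neither bottom the driver spring nor wrench the tang once it has dropped in, and leave the things round about alone.

Things in the scene. Friction and masses are not known exactly. Their poses are not given: they have to be found in the camera images.
- block: Fitting block, fixed: bare steel tower 56 x 56 mm on a dark steel foot plate 10 mm thick, top 86 mm above the worktop. Origin: on the worktop under the bore's axis; z up; x is the way the wedge is driven. The foot plate reaches 117 mm behind the axis (-x, the long side), 57 mm ahead, and is 90 mm wide in y.
- block_mouth (a point): Centre of the bore's mouth on the tower's top. The bore is vertical, 26 mm wide, 22 mm from 20 mm down. Four sprung brass shoes in it grip the taper over the last 8 mm of its way; seating the head against them takes about 5 to 15 N.
- block_slot (a point): Middle of the lower edge of the cross slot at the face where the wedge goes in: 28 mm behind the bore's axis (block -x), 10 mm above the worktop, level with the foot plate. The slot runs right through the tower along x, 20 mm wide and 26 mm high.
- driver (a joint): How far the sprung driver in the bore is pushed down, m: 0 = up, 0.008 = at its stop. About 3 N starts it, then 1.2 N per mm. A tang that is not lined up meets it with the collar 22 mm above the tower's top and has it at the stop at 14 mm. It returns to 0 when the tang drops in.
- head: Mixer head, about 220 g, hanging upright in the rest at first. Origin: centre of the collar's underside; z up. Collar 36 mm across, 5 mm thick; grey grip block from z = 9 to 41 mm, 40 mm long in x, 28 mm wide in y (hold it by the faces that look to +y and -y). Below, a steel taper 24 mm across at the collar, 16 mm at z = -40 mm. Home, the origin is at block_mouth.
- rest: White plastic rest, fixed, 70 x 70 x 72 mm, with a 30 mm hole in its top, where the head hangs. Origin: centre of the underside.
- wedge: Steel wedge, about 200 g, lying flat on the worktop. Origin: on its underside, below the centre of the upright grip; x points to the nose, z up. Bar 11 mm wide, underside flat: 24.5 mm high from the grip to x = 95 mm, then the top slopes evenly down to 7 mm at the nose, x = 165 mm, which narrows to 7 mm over its last 10 mm.
- wedge_tip (a point): The wedge's nose, on its underside. Its slope meets the tang with the nose about 15 to 25 mm past the bore's axis; driving it on takes about 5 to 20 N; the head stands on the full height with the nose 75 to 85 mm past the axis.
- stain_bottle: Small dropper bottle 33 x 33 x 88 mm, a bystander. Origin: centre of the underside.
- timer: Digital timer 64 x 70 x 19 mm, a bystander. Origin: centre of the underside.
- vial: Small lidded vial 33 x 28 x 60 mm, a bystander. Origin: centre of the underside.
- driver_seat (a point): Point on the bore's axis, 44 mm above the worktop, where the sprung driver's top stands when up. The driver has a slot across it, 9.5 mm wide, for the tang. The slot's direction cannot be seen: anywhere within 0.6 rad either side of the block's x axis. It does not turn with the head, but springs up round the tang when the two line up within about 0.2 rad.
- head_tang (a point): Lower end of the head's flat tang, 64 mm below the head's origin. The tang is 24 mm long, 14 mm wide in the head's x and 6 mm thick in its y; it may go in either way round. When the head is home it hangs 12 mm above the foot plate.
- wedge_grip (a point): On the wedge's upright grip, 45 mm above its underside: a dark block 26 mm in the wedge's x, 14 mm wide in y, 60 mm high.
Not all that is in view belongs to the job. What is shaped like the head but red is not meant.

How it is judged:
By the outcome, as a careful person would: the job done as asked, in the order asked, and still so for the second after the job is handed in, with the robot touching nothing.
It also fails if it takes over 72 s, if anything falls off the work surface, if the arm or the gripper's body presses on something with over 40 N, if the wrist force passes 120 N, or if a joint passes its speed limit or range.

ROBOT

A 6-joint arm with a two-finger parallel gripper is mounted at the origin on a cart in front of the work surface, level with it; the furniture and walls round the work are solid. World frame = base frame: x ahead of the robot, y to its left, z up, the work surface at z = 0. Lengths are in m, angles in degrees, forces in N, time in s.
With the tool pointing down it reaches from about 0.375 to 0.9 m from the base axis. Payload 3.1 kg.
Tool frame: the origin (TCP) lies on the centre line of the jaws, within the pads' length; the fingertips stand 25 mm ahead of it and the grasp point (between the pads) lies 6 mm ahead of it; y points along the fingers, x is the direction in which the jaws open and shut, and the axes are right-handed (so a half turn about y gives the same grasp; the last joint's range is limited). The gripper opens to 87 mm and grips with 3 to 60 N. Pads are 19 mm wide; open, the fingers measure 117 mm over their backs; the gripper's body (75 mm by 190 mm) begins 51 mm behind the grasp point.
Start: joints at [56.809, 30.224, 82.088, -0, 67.689, -10.227], TCP at [0.244, 0.575, 0.213] pointing down, gripper open.
Joint ranges: [-176.69, 176.69], [-43.24, 126.21], [12.49, 139.97], [-82, 262], [0, 151.66], [-163.58, 163.58]. Speed limits (degrees/s): [159.86, 159.86, 180, 180, 180, 180].

INTERFACE

Orientations are given as a 3x3 rotation matrix whose columns are the frame's x, y, z axes.
In Python, from rig import * gives the robot as it stands.
- The arm moves only by the tool play_rows, never from a script. Its argument "commands" is a list of rows, each a list of 2 entries, a list of its own where there are three numbers: the shift along the world's x, y, z in m, then the turn, a rotation vector about the world's x, y, z in rad. A call has 1 to 10 rows; each row is the pose to reach, as a shift and turn from the pose commanded when the call began; what a row does not reach only later rows make up. A row lasts 1/8 s, in which the tool goes at most 62.5 mm and 10.7 degrees, less where a joint would pass 70% of its speed; a pose out of reach is approached as far as the arm can. A call with a gripper value outside its range is refused whole. "gripper" is the finger opening in m, from 0 to 0.087, set as the call begins (left out, the last holds). The fingers move at their own pace and stop on an object; the grip force is fixed at half the most. Time passes only in rows, so rows that repeat a pose let the fingers close. It gives the time, the measured TCP pose, the force and the opening at its end, in the units of the state.
- read_state(): the state, without advancing time (a new reading comes with each control period).
- capture(name): name is "scene" or "top" or "wrist"; returns a dict with "frame" (400x640x3 uint8, red, green, blue), "depth" (400x640 float32, m along the optical axis (not along the pixel's ray), 0 where there is no reading), "mtx" (3x3 intrinsics, pixels), "cam_to_world" (4x4, takes a point from camera to world coordinates); the wrist camera has in their place "hand_eye" (4x4, takes a point from camera to tool coordinates, whose origin is the TCP and whose axes are the tool frame's). Camera axes: x right, y down, z forward; pixel columns grow to the right and rows downward; lengths in m; the calibration is good to about 2 mm. A picture is of the moment at which its call begins: read the wrist's pose just before it.
- hand_in(): hands the job in, once; it reports no verdict.
The state is a dict: "time_s": time; "joint_positions": joint angles; "qvel": joint speeds; "tau": joint torques, N m; "position": TCP position; "tcp_rot": TCP orientation; "force": force on the tool from outside, world axes, zero at the start; "moment": the same for the moment, N m; "opening": opening from 0.0 (shut) to 1.0 (fully open).
Only numpy, scipy, OpenCV 4.12 (cv2) and the standard library are available. Lean on these libraries where they do the work, as an engineer would, in place of code of your own. Each camera call takes 0.05 s, during which the arm holds its last target. There are 200 camera calls.

## Working session

There is one attempt and no reset: what is moved stays moved. The work goes in short steps, Python scripts to look and compute and a tool call to move; the robot and the scene stay as the last step left them, time stands still between calls to the robot, and variables do not carry over. Pictures are saved under pics/ and viewed, about 8 in all and at most 12, crops included, and the job is handed in when it is done.

Besides the shell and the picture viewer there is one more tool, called after "Emit:" in YAML: its name, and indented under it one key for each argument. play_rows: Moves the arm, as the interface text tells. Its arguments: {"type":"object","properties":{"commands":{"type":"array"},"gripper":{"type":"number"}},"required":["commands"]}

```bash
ls; mkdir -p pics
cat > h.py <<'E'
from rig import *
import numpy as np, cv2
def save(n,im): cv2.imwrite('pics/'+n+'.png',cv2.cvtColor(im,cv2.COLOR_RGB2BGR))
def cloud(c,T=None):
    d=c['depth'];K=c['mtx'];v,u=np.mgrid[:d.shape[0],:d.shape[1]]
    P=np.stack([(u-K[0,2])*d/K[0,0],(v-K[1,2])*d/K[1,1],d],-1)
    T=c['cam_to_world'] if T is None else T
    W=P@T[:3,:3].T+T[:3,3]; W[d==0]=np.nan
    return W
def wristT(s,c):
    T=np.eye(4);T[:3,:3]=np.array(s['tcp_rot']);T[:3,3]=s['position'];return T@np.array(c['hand_eye'])
E
python3 - <<'E'
from h import *
s=read_state();print(s)
a=capture('scene');b=capture('top')
np.savez('c0.npz',sf=a['frame'],sw=cloud(a),tf=b['frame'],tw=cloud(b),tK=b['mtx'],tT=b['cam_to_world'],sK=a['mtx'],sT=a['cam_to_world'])
save('top0',b['frame']);save('scene0',a['frame'])
print(b['cam_to_world'],b['mtx'])
E
```

```text
pics
{'time_s': 0.0, 'joint_positions': array([ 5.68084975e+01,  3.02782582e+01,  8.21587149e+01,  1.00640663e-03,
        6.76880559e+01, -1.02278462e+01]), 'qvel': array([ 0.02454407,  0.02989491, -0.04050079,  0.0367149 , -0.0535857 ,
       -0.0675584 ]), 'tau': array([ 9.23877269e-04, -4.40032017e+01, -1.76599556e+01,  6.34270068e-02,
        5.80123113e-02, -1.58114563e-04]), 'position': array([0.24338746, 0.57482708, 0.21156632]), 'tcp_rot': array([[ 3.90152020e-01, -1.20820085e-03, -9.20749663e-01],
       [ 9.20747958e-01, -1.81723850e-03,  3.90153682e-01],
       [-2.14460575e-03, -9.99997619e-01,  4.03449196e-04]]), 'force': array([ 0.23402867,  0.46009577, -0.36774403]), 'moment': array([-0.01864657, -0.02105004, -0.00612549]), 'opening': 1.001440513919335}
[[ 0.00660846 -0.98591428  0.16712077  0.27986919]
 [-0.99988352 -0.00421563  0.01466866 -0.05090796]
 [-0.01375752 -0.16719824 -0.98582731  1.34058575]
 [ 0.          0.          0.          1.        ]] [[423.41656488   0.         324.77820191]
 [  0.         423.41656488 200.25432413]
 [  0.           0.           1.        ]]
```

View pics/top0.png

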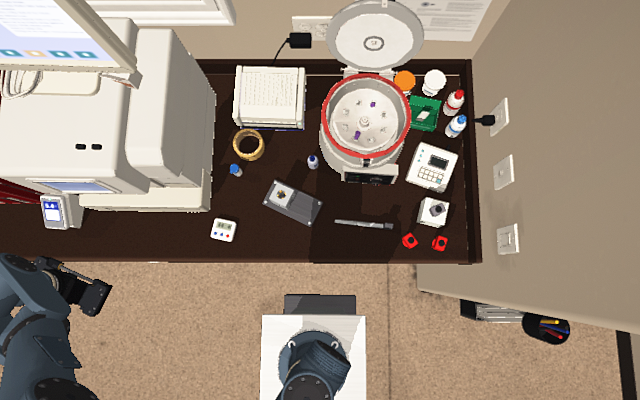

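View pics/scene0.png

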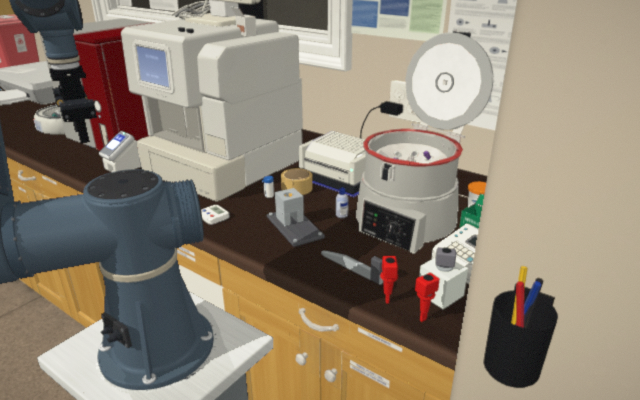

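The top view shows the block's tower at (283,195) with its long foot towards (310,212). The wedge runs from (338,222) to (393,226), with its grip at about (388,226). The white rest with the grey head is at (434,211), the timer at (223,229), and two small bottles at (235,170) and (313,161). The head-shaped candidates are the grey one in the rest at (434,211) and the red ones at (409,240) and (440,243). The grey one in the white rest fits the description. I'll confirm that in a crop and measure.

Run:
```python
from h import *
z=np.load('c0.npz');W=z['tw'];f=z['tf']
c=f[150:260,205:465];save('crop0',cv2.resize(c,None,fx=3,fy=3,interpolation=cv2.INTER_CUBIC))
def comp(n,u0,u1,v0,v1,zl,zh):
    p=W[v0:v1,u0:u1].reshape(-1,3);p=p[(p[:,2]>zl)&(p[:,2]<zh)]
    if len(p)<4: print(n,len(p));return
    r=cv2.minAreaRect(p[:,:2].astype(np.float32)*1000)
    print(n,len(p),'rect',np.round(r[0],1),np.round(r[1],1),round(r[2],1),'z med',round(np.median(p[:,2]),4))
comp('tower',255,330,175,230,.075,.1)
comp('foot',255,330,175,235,.005,.02)
comp('restTop',410,455,190,232,.062,.078)
comp('headTop',410,455,185,232,.095,.13)
comp('wedgebar',330,405,212,236,.008,.035)
comp('wedgegrip',330,405,205,236,.045,.08)
comp('timer',205,245,212,245,.01,.03)
comp('b1',303,325,150,172,.02,.1)
comp('b2',225,248,155,182,.02,.1)
comp('red',400,455,228,255,-.05,.2)
for S,n in((z['sw'],'s'),):
    W=S
    comp('s tower',250,330,180,250,.082,.09)
    comp('s grip',315,385,245,290,.035,.08)
    comp('s headTop',425,465,240,280,.1,.13)
    comp('s rest',425,465,240,310,.066,.076)
```

```text
tower 307 rect [510.6 100.7] [57.5 56.6] 63.8 z med 0.0843
foot 1069 rect [491.5  74.9] [187.7 239. ] 0.3 z med 0.0092
restTop 405 rect [ 463.5 -363.2] [71.  71.3] 75.3 z med 0.0702
headTop 139 rect [ 463.1 -362.4] [27.7 39.1] 23.4 z med 0.1113
wedgebar 188 rect [ 432.2 -148.1] [174.5  16.5] 83.2 z med 0.0214
wedgegrip 44 rect [ 422.2 -224.6] [25.6 13.9] 84.1 z med 0.0582
timer 435 rect [409.1 290.1] [71.  63.2] 76.2 z med 0.0159
b1 130 rect [632.4  -4.2] [31.5 62.5] 30.3 z med 0.0597
b2 124 rect [615.8 243.5] [26.7 73.8] 63.3 z med 0.0546
red 1475 rect [ 378.6 -351. ] [ 82.5 180.7] 0.2 z med -0.0005
s tower 203 rect [508.7  97.6] [62.3 58.2] 64.3 z med 0.085
s grip 176 rect [ 391.4 -255.5] [103.2  21. ] 45.6 z med 0.0538
s headTop 317 rect [ 418.  -376.3] [123.5  43. ] 12.8 z med 0.1088
s rest 514 rect [ 425.1 -361.5] [ 74.1 150.3] 82.3 z med 0.0713
```

View pics/crop0.png

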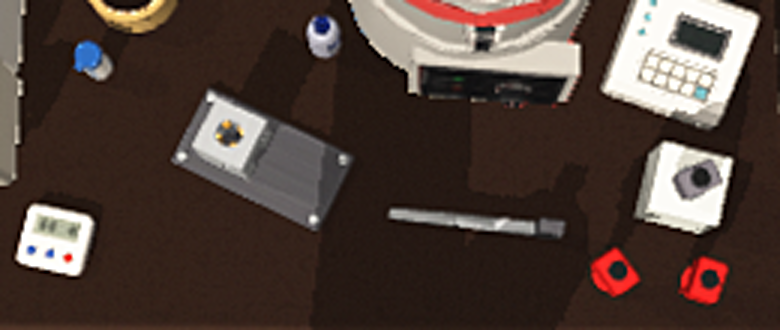

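Run:
```python
from h import *
z=np.load('c0.npz');W=z['tw']
for n,(u,v) in dict(r1=(409,240),r2=(440,243)).items():
    p=W[v-7:v+8,u-8:u+9].reshape(-1,3);p=p[p[:,2]>.02];print(n,p.min(0),p.max(0),np.median(p,0))
p=np.concatenate([W.reshape(-1,3),z['sw'].reshape(-1,3)])
for x in np.arange(.3,.75,.05):
    print(round(x,2),[round(float(np.nanmax(np.append(q[:,2],-1))),2) for y in np.arange(-.5,.65,.1) for q in [p[(p[:,0]>x)&(p[:,0]<x+.05)&(p[:,1]>y)&(p[:,1]<y+.1)]]])
```

```text
r1 [ 0.35312397 -0.30255308  0.0613151 ] [ 0.39416644 -0.26061615  0.10922244] [ 0.37064757 -0.27788464  0.10280228]
r2 [ 0.34487897 -0.38589786  0.06282389] [ 0.38682047 -0.3513607   0.10919543] [ 0.36516974 -0.36516175  0.10241875]
0.3 [0.72, 0.11, 0.1, 0.01, 0.01, 0.01, 0.01, 0.01, 0.01, 0.01, 0.56, 0.34]
0.35 [0.73, 0.11, 0.11, 0.01, 0.01, 0.01, 0.01, 0.02, 0.02, 0.01, 0.01, 0.01]
0.4 [0.74, 0.11, 0.07, 0.03, 0.02, 0.02, 0.01, 0.02, 0.02, 0.01, 0.01, 0.01]
0.45 [0.75, 0.12, 0.01, 0.01, 0.02, 0.09, 0.09, 0.01, 0.12, 0.46, 0.46, 0.46]
0.5 [0.76, 0.07, 0.06, 0.07, 0.02, 0.09, 0.09, 0.01, 0.43, 0.47, 0.47, 0.46]
0.55 [0.76, 0.06, 0.22, 0.22, 0.22, 0.01, 0.02, 0.06, 0.43, 0.46, 0.46, 0.46]
0.6 [0.77, 0.07, 0.22, 0.22, 0.22, 0.09, 0.05, 0.06, 0.43, 0.46, 0.51, 0.5]
0.65 [0.78, 0.07, 0.22, 0.19, 0.22, 0.01, 0.05, 0.05, 0.77, 0.75, 0.7, 0.55]
0.7 [0.73, 0.06, 0.22, 0.19, 0.22, 0.12, 0.11, 0.12, 0.74, 0.74, 0.71, 0.58]
```

Emit:
play_rows:
  commands:
    - [[0.176,-0.475,0.09],[0,0,0]]
    - [[0.176,-0.475,0.09],[0,0,0]]
    - [[0.176,-0.475,0.09],[0,0,0]]
    - [[0.176,-0.475,0.09],[0,0,0]]
    - [[0.176,-0.475,0.09],[0,0,0]]
    - [[0.176,-0.475,0.09],[0,0,0]]
    - [[0.176,-0.475,0.09],[0,0,0]]
    - [[0.176,-0.475,0.09],[0,0,0]]
    - [[0.176,-0.475,0.09],[0,0,0]]
    - [[0.176,-0.475,0.09],[0,0,0]]

```text
time_s: 1.35
position: [0.4197, 0.1001, 0.3023]
tcp_rot: [[0.392, -0.001, -0.92], [0.92, 0.001, 0.392], [0.0, -1.0, 0.001]]
force: [0.2, -0.1, -0.2]
opening: 1.002
```

Run:
```python
from h import *
s=read_state();c=capture('wrist');W=cloud(c,wristT(s,c));np.savez('c1.npz',f=c['frame'],w=W)
save('w1',c['frame']);print(c['hand_eye'])
for zl,zh in((.08,.092),(.005,.016)):
    m=(W[...,2]>zl)&(W[...,2]<zh)&(W[...,1]<.2);n,l,st,_=cv2.connectedComponentsWithStats(m.astype(np.uint8))
    k=1+np.argmax(st[1:,4]);p=W[l==k];r=cv2.minAreaRect(p[:,:2].astype(np.float32)*1000);print(st[k],r,np.median(p[:,2]))
```

```text
[[ 9.99999863e-01 -2.10263021e-04  4.78521637e-04 -2.11934423e-04]
 [-5.15258649e-04 -2.42846975e-01  9.70064473e-01 -1.71387609e-01]
 [-8.77611548e-05 -9.70064587e-01 -2.42847050e-01  6.54723362e-02]
 [ 0.00000000e+00  0.00000000e+00  0.00000000e+00  1.00000000e+00]]
[ 324  223   49   33 1236] ((503.7047424316406, 101.93968963623047), (55.99275588989258, 41.280487060546875), 64.93894958496094) 0.08508263472992159
[ 260  192  126   64 5284] ((498.0619201660156, 71.9822998046875), (174.175537109375, 90.1586685180664), 64.70262908935547) 0.00919801406731649
```

Emit:
play_rows:
  commands:
    - [[0.035,-0.45,0],[0,0,-0.1]]
    - [[0.035,-0.45,0],[0,0,-0.2]]
    - [[0.035,-0.45,0],[0,0,-0.3]]
    - [[0.035,-0.45,0],[0,0,-0.4]]
    - [[0.035,-0.45,0],[0,0,-0.5]]
    - [[0.035,-0.45,0],[0,0,-0.6]]
    - [[0.035,-0.45,0],[0,0,-0.7]]
    - [[0.035,-0.45,0],[0,0,-0.76]]
    - [[0.035,-0.45,-0.03],[0,0,-0.76]]
    - [[0.035,-0.45,-0.03],[0,0,-0.76]]
  gripper: 0.055

```text
time_s: 2.65
position: [0.4544, -0.346, 0.2696]
tcp_rot: [[0.916, -0.005, -0.401], [0.401, 0.006, 0.916], [-0.002, -1.0, 0.008]]
force: [0.0, 0.0, 0.7]
opening: 0.631
```

```bash
cat >> h.py <<'E'
def look(name,zl,zh,roi=None):
    s=read_state();c=capture('wrist');W=cloud(c,wristT(s,c));save(name,c['frame'])
    np.savez(name+'.npz',f=c['frame'],w=W)
    m=(W[...,2]>zl)&(W[...,2]<zh)
    if roi: m&=(W[...,0]>roi[0])&(W[...,0]<roi[1])&(W[...,1]>roi[2])&(W[...,1]<roi[3])
    n,l,st,_=cv2.connectedComponentsWithStats(m.astype(np.uint8))
    for k in range(1,n):
        if st[k,4]>60:
            p=W[l==k];r=cv2.minAreaRect(p[:,:2].astype(np.float32)*1000)
            print(name,zl,zh,st[k],np.round(r[0],1),np.round(r[1],1),round(r[2],1),'z',np.round(np.median(p[:,2]),4))
    return s,c,W
E
python3 - <<'E'
from h import *
look('w2',.106,.12,(.4,.52,-.42,-.3))
look('w2b',.066,.077,(.4,.52,-.42,-.3))
E
```

```text
w2 0.106 0.12 [ 305  189   29   40 1092] [ 463.8 -365.5] [27.6 39.7] 24.2 z 0.1121
w2b 0.066 0.077 [ 275  154   89   87 2773] [ 464.2 -365.9] [70.4 70.1] 75.8 z 0.0712
```

View pics/w2.png

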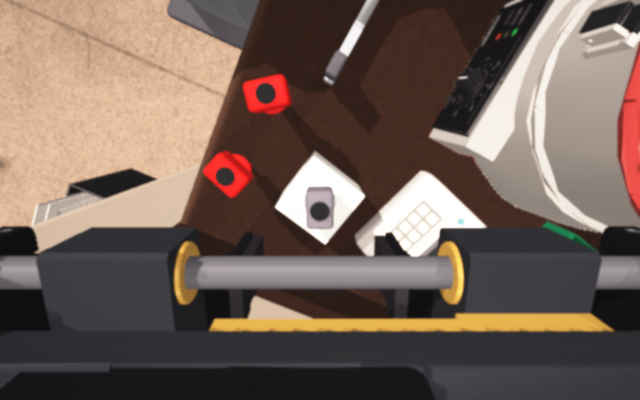

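The wrist view shows the grey head in the white rest at (319,208), with the red ones apart at (267,93) and (228,175). The grey one is confirmed as the head.

Emit:
play_rows:
  commands:
    - [[0.009,-0.0155,-0.05],[0,0,0.01]]
    - [[0.009,-0.0155,-0.1],[0,0,0.01]]
    - [[0.009,-0.0155,-0.12],[0,0,0.01]]
    - [[0.009,-0.0155,-0.12],[0,0,0.01]]
    - [[0.009,-0.0155,-0.12],[0,0,0.01]]

```text
time_s: 3.38
position: [0.4651, -0.3656, 0.1544]
tcp_rot: [[0.913, 0.002, -0.409], [0.409, -0.003, 0.913], [0.001, -1.0, -0.003]]
force: [0.2, -0.4, 0.1]
opening: 0.63
```

Emit:
play_rows:
  commands:
    - [[-0.001,0,-0.03],[0,0,0]]
    - [[-0.001,0,-0.047],[0,0,0]]
    - [[-0.001,0,-0.047],[0,0,0]]

```text
time_s: 3.75
position: [0.4626, -0.3646, 0.1052]
tcp_rot: [[0.913, -0.001, -0.408], [0.408, 0.001, 0.913], [-0.0, -1.0, 0.001]]
force: [-0.3, 0.3, 0.3]
opening: 0.629
```

Emit:
play_rows:
  commands:
    - [[0,0,0],[0,0,0]]
    - [[0,0,0],[0,0,0]]
    - [[0,0,0],[0,0,0]]
    - [[0,0,0],[0,0,0]]
    - [[0,0,0],[0,0,0]]
  gripper: 0.0

```text
time_s: 4.38
position: [0.4628, -0.3651, 0.1057]
tcp_rot: [[0.913, 0.0, -0.408], [0.408, -0.0, 0.913], [0.0, -1.0, -0.0]]
force: [-0.3, 0.5, 0.5]
opening: 0.15
```

Run:
```python
from h import *
s,c,W=look('w3',.08,.2,(.4,.52,-.45,-.3))
s=read_state();print(s['opening'],s['position'])
a=capture('scene');save('s3',cv2.resize(a['frame'][200:350,340:520],None,fx=4,fy=4,interpolation=cv2.INTER_CUBIC))
```

```text
w3 0.08 0.2 [ 155  202  330   63 6877] [ 455.8 -348.6] [78.8 40.3] 24.2 z 0.1903
w3 0.08 0.2 [ 91 256  45   8 192] [ 404.5 -355.7] [10.9  1.8] 26.3 z 0.199
w3 0.08 0.2 [502 256 137   8 599] [ 505.1 -310.9] [32.8  1.8] 24.3 z 0.1991
w3 0.08 0.2 [273 288  32  31 838] [ 451.2 -362.2] [ 5.9 34.7] 28.2 z 0.1647
w3 0.08 0.2 [333 289  32  30 819] [ 469.  -354.7] [ 5.9 34.9] 18.7 z 0.1646
0.09935039782141335 [ 0.46280967 -0.36502469  0.10557761]
```

View pics/s3.png

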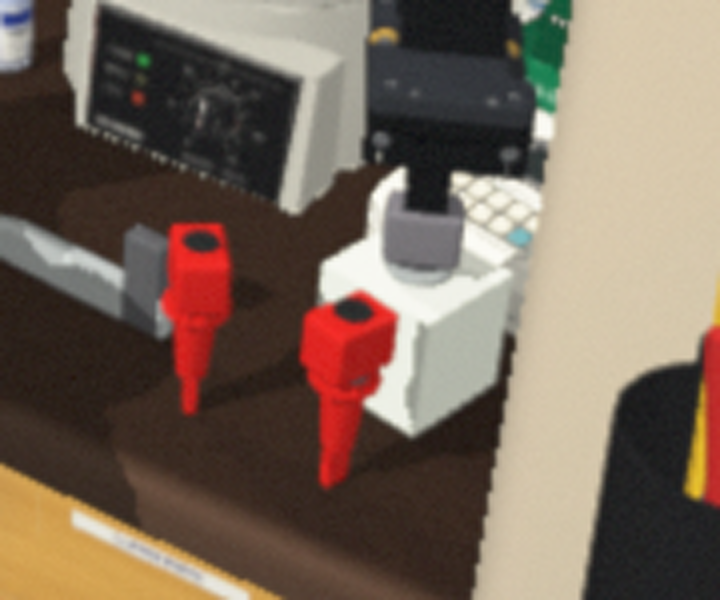

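Run:
```python
from h import *
z=np.load('w3.npz');f=z['f'];W=z['w']
b=cv2.imread('pics/s3.png')
w=cv2.resize(cv2.cvtColor(f,cv2.COLOR_RGB2BGR)[150:350,210:430],None,fx=3,fy=3)
cv2.imwrite('pics/w3c.png',w)
a=capture('scene');S=cloud(a);F=a['frame']
for u,v in [(447,243),(447,250),(446,256),(446,262),(440,236),(447,235),(446,247)]: print(u,v,S[v,u].round(4),F[v,u])
print(a['cam_to_world'][:3,3])
```

```text
447 243 [ 0.4499 -0.3711  0.1383] [25 23 25]
447 250 [ 0.4507 -0.3728  0.1217] [28 30 32]
446 256 [ 0.4488 -0.3731  0.1082] [124 121 125]
446 262 [ 0.4512 -0.374   0.0923] [118 115 118]
440 236 [ 0.3742 -0.3838  0.1973] [27 27 29]
447 235 [ 0.3814 -0.3941  0.1996] [19 20 24]
446 247 [ 0.4521 -0.3694  0.1269] [22 25 25]
[-0.3889422  -0.67824685  0.68494776]
```

View pics/w3c.png

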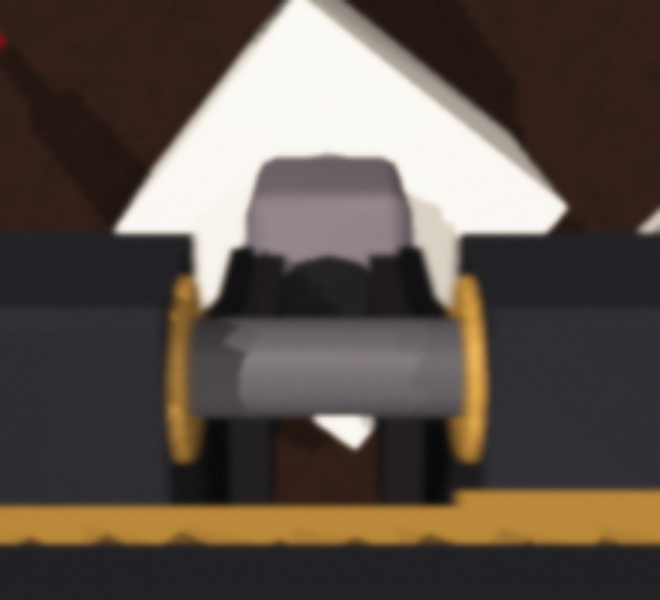

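Run:
```python
from h import *
s=read_state();print(s['time_s'],s['opening'],s['position'],s['force'])
a=capture('scene');S=cloud(a);F=a['frame'].astype(int)
for v in range(236,262,2): print(v,[(u,S[v,u].round(3).tolist(),F[v,u].sum()) for u in (439,443,447,451,455)])
```

```text
4.525 0.03834183930653133 [ 0.46279847 -0.36502224  0.10553509] [-0.22281306  0.58327138 -0.18313986]
236 [(439, [0.375, -0.381, 0.196], np.int64(84)), (443, [0.38, -0.387, 0.196], np.int64(76)), (447, [0.381, -0.395, 0.198], np.int64(67)), (451, [0.384, -0.401, 0.199], np.int64(73)), (455, [0.388, -0.407, 0.199], np.int64(82))]
238 [(439, [0.377, -0.381, 0.191], np.int64(75)), (443, [0.38, -0.388, 0.192], np.int64(88)), (447, [0.382, -0.395, 0.193], np.int64(81)), (451, [0.383, -0.402, 0.195], np.int64(83)), (455, [0.384, -0.409, 0.197], np.int64(82))]
240 [(439, [0.375, -0.383, 0.188], np.int64(93)), (443, [0.376, -0.39, 0.19], np.int64(81)), (447, [0.381, -0.396, 0.189], np.int64(88)), (451, [0.383, -0.403, 0.191], np.int64(76)), (455, [0.387, -0.409, 0.192], np.int64(88))]
242 [(439, [0.59, -0.3, 0.042], np.int64(533)), (443, [0.45, -0.363, 0.138], np.int64(77)), (447, [0.383, -0.395, 0.184], np.int64(79)), (451, [0.385, -0.402, 0.186], np.int64(64)), (455, [0.386, -0.409, 0.188], np.int64(164))]
244 [(439, [0.585, -0.303, 0.04], np.int64(736)), (443, [0.449, -0.363, 0.133], np.i
[... 1299 characters left out ...]
57))]
256 [(439, [0.446, -0.359, 0.104], np.int64(364)), (443, [0.445, -0.368, 0.108], np.int64(367)), (447, [0.453, -0.374, 0.106], np.int64(371)), (451, [0.456, -0.381, 0.107], np.int64(379)), (455, [0.46, -0.388, 0.108], np.int64(382))]
258 [(439, [0.446, -0.36, 0.1], np.int64(362)), (443, [0.449, -0.367, 0.1], np.int64(362)), (447, [0.452, -0.375, 0.102], np.int64(358)), (451, [0.455, -0.382, 0.103], np.int64(346)), (455, [0.46, -0.388, 0.103], np.int64(428))]
260 [(439, [0.446, -0.36, 0.095], np.int64(354)), (443, [0.448, -0.368, 0.097], np.int64(353)), (447, [0.453, -0.375, 0.096], np.int64(360)), (451, [0.453, -0.383, 0.1], np.int64(350)), (455, [0.555, -0.357, 0.033], np.int64(504))]
```

The scene depth shows the fingertips at z≈0.114 while the TCP reads z=0.1055. So the fingers stand about 33 mm further back than the stated geometry says, and they closed just above the head without touching it. I'll reopen and grasp about 31 mm lower, watching the force.

Emit:
play_rows:
  commands:
    - [[0,0,0.025],[0,0,0]]
    - [[0,0,0.025],[0,0,0]]
    - [[0,0,0.025],[0,0,0]]
    - [[0,0,0.025],[0,0,0]]
    - [[0,0,0.025],[0,0,0]]
    - [[0,0,0.025],[0,0,0]]
  gripper: 0.055

```text
time_s: 5.32
position: [0.4627, -0.3649, 0.1301]
tcp_rot: [[0.913, -0.0, -0.408], [0.408, 0.0, 0.913], [-0.0, -1.0, 0.001]]
force: [-0.2, 0.8, 0.3]
opening: 0.59
```

Emit:
play_rows:
  commands:
    - [[0.001,0,-0.025],[0,0,0]]
    - [[0.001,0,-0.04],[0,0,0]]
    - [[0.001,0,-0.045],[0,0,0]]
    - [[0.001,0,-0.045],[0,0,0]]

```text
time_s: 5.82
position: [0.4637, -0.365, 0.0853]
tcp_rot: [[0.913, -0.0, -0.408], [0.408, 0.0, 0.913], [-0.0, -1.0, 0.001]]
force: [0.5, -0.7, 0.4]
opening: 0.631
```

Run:
```python
from h import *
s=read_state();print(s['time_s'],s['opening'],s['position'],s['force'])
a=capture('scene');S=cloud(a);F=a['frame'];save('s4',cv2.resize(F[200:320,380:500],None,fx=5,fy=5,interpolation=cv2.INTER_CUBIC))
```

```text
5.825 0.6306631072277847 [ 0.4637246  -0.36499132  0.08527546] [ 0.52427018 -0.66685713  0.38529137]
```

View pics/s4.png

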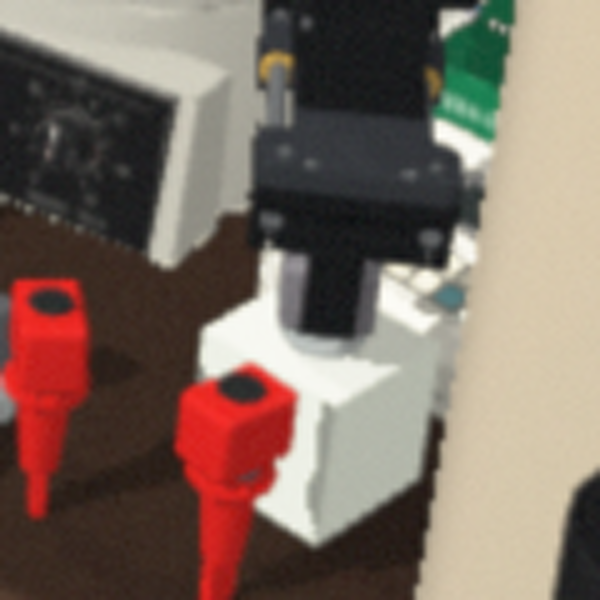

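The finger now stands in front of the grey grip block at (335,290). I'll go 6 mm lower and close.

Emit:
play_rows:
  commands:
    - [[0,0,-0.006],[0,0,0]]
    - [[0,0,-0.006],[0,0,0]]

```text
time_s: 6.12
position: [0.4637, -0.3649, 0.0795]
tcp_rot: [[0.913, -0.0, -0.408], [0.408, 0.0, 0.913], [-0.0, -1.0, 0.0]]
force: [-0.4, -0.3, -0.8]
opening: 0.632
```

Emit:
play_rows:
  commands:
    - [[0,0,0],[0,0,0]]
    - [[0,0,0],[0,0,0]]
    - [[0,0,0],[0,0,0]]
    - [[0,0,0],[0,0,0]]
    - [[0,0,0],[0,0,0]]
  gripper: 0.0

```text
time_s: 6.75
position: [0.4638, -0.3651, 0.0796]
tcp_rot: [[0.913, -0.0, -0.408], [0.408, -0.0, 0.913], [-0.0, -1.0, -0.0]]
force: [-0.9, 0.2, 0.1]
opening: 0.318
```

The opening is 27.7 mm, so the head is held. Lifting it and carrying it over to the block.

Emit:
play_rows:
  commands:
    - [[0,0,0.02],[0,0,0]]
    - [[0,0,0.05],[0,0,0]]
    - [[0,0,0.09],[0,0,0]]
    - [[0,0,0.12],[0,0,0]]
    - [[0,0,0.12],[0,0,0]]

```text
time_s: 7.38
position: [0.4649, -0.3662, 0.2016]
tcp_rot: [[0.913, 0.004, -0.408], [0.408, -0.004, 0.913], [0.002, -1.0, -0.005]]
force: [0.0, 0.6, -2.0]
opening: 0.323
```

Emit:
play_rows:
  commands:
    - [[0.004,0.03,0],[0,0,-0.04]]
    - [[0.009,0.08,0],[0,0,-0.09]]
    - [[0.014,0.135,0],[0,0,-0.14]]
    - [[0.02,0.19,0],[0,0,-0.19]]
    - [[0.025,0.245,0],[0,0,-0.24]]
    - [[0.03,0.3,0],[0,0,-0.28]]
    - [[0.035,0.355,0],[0,0,-0.32]]
    - [[0.04,0.41,0],[0,0,-0.34]]
    - [[0.045,0.45,0],[0,0,-0.366]]
    - [[0.047,0.465,0],[0,0,-0.366]]

```text
time_s: 8.62
position: [0.5093, 0.1021, 0.1976]
tcp_rot: [[0.998, -0.004, -0.057], [0.057, 0.0, 0.998], [-0.004, -1.0, 0.0]]
force: [-0.1, -1.4, -2.1]
opening: 0.315
```

Run:
```python
from h import *
s,c,W=look('w5',.080,.092,(.44,.58,.02,.17))
print(s['position'],s['opening'],s['force'])
m=(W[...,2]>.005)&(W[...,2]<.016)&(W[...,1]<.2)&(W[...,1]>-.05)&(W[...,0]<.6)&(W[...,0]>.4)
p=W[m];print(cv2.minAreaRect(p[:,:2].astype(np.float32)*1000))
b=capture('top');T=cloud(b);save('t5',b['frame'])
def rect(n,m):
    p=T[m];print(n,len(p),cv2.minAreaRect(p[:,:2].astype(np.float32)*1000))
```

```text
w5 0.08 0.092 [ 276  157   90   66 2608] [511.2  98.4] [56.4 56.2] 64.7 z 0.0851
[0.50932901 0.10210793 0.19764481] 0.3153213227100379 [-0.05121807 -1.43361934 -2.07155066]
((500.7251281738281, 76.2082748413086), (164.09494018554688, 90.20944213867188), 64.63080596923828)
```

View pics/w5.png

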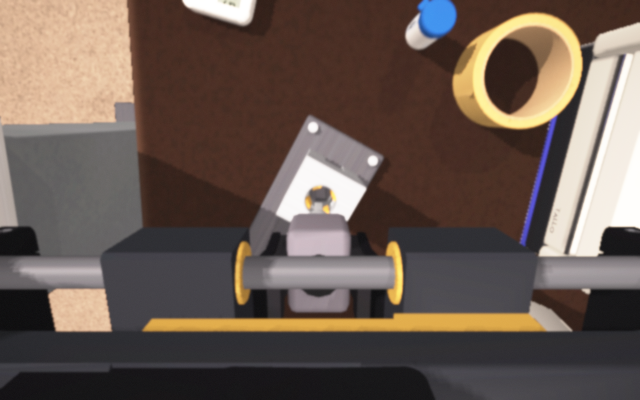

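The wrist view shows the head held upright at (318,260), in line with the bore at (320,197). I'll let it settle and measure the tower once more before going down.

Emit:
play_rows:
  commands:
    - [[0,0,-0.01],[0,0,0]]
    - [[0,0,-0.01],[0,0,0]]
    - [[0,0,-0.01],[0,0,0]]

```text
time_s: 9.1
position: [0.5107, 0.0989, 0.1893]
tcp_rot: [[0.999, -0.001, -0.052], [0.052, -0.0, 0.999], [-0.001, -1.0, -0.0]]
force: [0.2, 0.2, -2.5]
opening: 0.32
```

Run:
```python
from h import *
s,c,W=look('w6',.080,.092,(.44,.58,.02,.17))
print(s['position'],s['opening'],s['force'])
look('w6b',.17,.3,(.44,.56,.05,.15))
```

```text
w6 0.08 0.092 [ 273  154   93   69 2852] [511.   98.3] [56.4 56.1] 64.6 z 0.0851
[0.51073777 0.0988866  0.18927243] 0.3203606790237376 [ 0.21247463  0.21756192 -2.48701698]
w6b 0.17 0.3 [   19   211   528   121 44998] [499.6 107.6] [117.4  58.2] 3.0 z 0.2908
```

Emit:
play_rows:
  commands:
    - [[0,0.0003,-0.03],[0,0,0]]
    - [[0,0.0003,-0.05],[0,0,0]]
    - [[0,0.0003,-0.063],[0,0,0]]
    - [[0,0.0003,-0.063],[0,0,0]]

```text
time_s: 9.7
position: [0.5104, 0.1001, 0.126]
tcp_rot: [[0.999, -0.002, -0.054], [0.054, 0.0, 0.999], [-0.002, -1.0, 0.0]]
force: [0.4, 0.2, -3.2]
opening: 0.319
```

Emit:
play_rows:
  commands:
    - [[0,0,-0.004],[0,0,0]]
    - [[0,0,-0.008],[0,0,0]]
    - [[0,0,-0.01],[0,0,0]]

```text
time_s: 10.07
position: [0.5109, 0.1003, 0.1167]
tcp_rot: [[0.999, 0.0, -0.054], [0.054, -0.0, 0.999], [0.0, -1.0, -0.0]]
force: [0.1, -0.3, -1.9]
opening: 0.318
```

Emit:
play_rows:
  commands:
    - [[0,-0.0008,-0.002],[0,0,0]]
    - [[0,-0.0008,-0.003],[0,0,0]]
    - [[0,-0.0008,-0.003],[0,0,0]]

```text
time_s: 10.45
position: [0.5108, 0.0994, 0.1135]
tcp_rot: [[0.999, -0.0, -0.054], [0.054, -0.0, 0.999], [-0.0, -1.0, -0.0]]
force: [0.2, 0.2, -1.2]
opening: 0.319
```

Emit:
play_rows:
  commands:
    - [[0,0,-0.001],[0,0,0]]
    - [[0,0,-0.002],[0,0,0]]
    - [[0,0,-0.002],[0,0,0]]

```text
time_s: 10.82
position: [0.5107, 0.0995, 0.1115]
tcp_rot: [[0.999, -0.0, -0.054], [0.054, 0.0, 0.999], [-0.0, -1.0, 0.0]]
force: [0.1, 0.7, -2.3]
opening: 0.316
```

Emit:
play_rows:
  commands:
    - [[0,0,-0.001],[0,0,0]]
    - [[0,0,-0.002],[0,0,0]]
    - [[0,0,-0.002],[0,0,0]]

```text
time_s: 11.2
position: [0.5107, 0.0995, 0.1094]
tcp_rot: [[0.999, -0.0, -0.054], [0.054, 0.0, 0.999], [-0.0, -1.0, 0.0]]
force: [-0.8, 0.9, -2.7]
opening: 0.321
```

Run:
```python
from h import *
s=read_state();print(s['position'],s['force'],s['moment'])
a=capture('scene');S=cloud(a);F=a['frame']
cv2.imwrite('pics/s7.png',cv2.resize(cv2.cvtColor(F,cv2.COLOR_RGB2BGR)[150:250,240:350],None,fx=6,fy=6,interpolation=cv2.INTER_CUBIC))
m=(abs(S[...,0]-.511)<.06)&(abs(S[...,1]-.099)<.06)&(F.astype(int).sum(-1)>250)
for v in range(170,215): 
    r=np.where(m[v])[0]
    if len(r): print(v,r.min(),r.max(),S[v,r[len(r)//2]].round(3),F[v,r[len(r)//2]])
```

```text
[0.5107123  0.09946864 0.10944457] [-0.75412588  0.90338818 -2.72759019] [-0.08706566  0.09479396  0.01325341]
170 288 288 [0.525 0.109 0.145] [105  90  69]
174 296 296 [0.535 0.091 0.135] [103  89  72]
175 292 296 [0.516 0.082 0.141] [88 85 89]
176 289 296 [0.51  0.08  0.141] [97 94 98]
177 289 296 [0.507 0.078 0.14 ] [96 93 95]
178 289 296 [0.513 0.083 0.134] [92 90 94]
179 290 296 [0.506 0.078 0.135] [88 87 90]
180 290 296 [0.507 0.079 0.131] [87 84 89]
181 291 296 [0.511 0.078 0.127] [88 87 89]
182 291 296 [0.51  0.078 0.125] [87 86 88]
183 291 296 [0.513 0.08  0.12 ] [85 83 85]
184 291 296 [0.511 0.079 0.118] [86 84 86]
185 290 295 [0.506 0.078 0.118] [85 83 85]
186 282 294 [0.497 0.077 0.119] [95 92 95]
187 282 294 [0.496 0.08  0.115] [100  98 102]
188 282 294 [0.501 0.091 0.107] [91 92 92]
189 282 295 [0.502 0.089 0.104] [154 159 155]
190 282 296 [0.497 0.085 0.105] [148 152 149]
191 277 297 [0.492 0.087 0.103] [140 144 141]
192 275 298 [0.499 0.094 0.095] [146 150 147]
193 275 299 [0.496 0.091 0.095] [155 159 156]
194 275 300 [0.5   0.091 0.09 ] [145 148 146]
195 275 301 [0.5
[... 203 characters left out ...]
6 161 157]
200 275 302 [0.486 0.077 0.082] [134 139 136]
201 275 302 [0.484 0.075 0.081] [128 132 129]
202 275 302 [0.488 0.078 0.075] [126 129 127]
203 275 302 [0.487 0.078 0.073] [127 131 128]
204 275 301 [0.487 0.081 0.069] [126 129 125]
205 276 302 [0.486 0.077 0.068] [127 131 128]
206 276 302 [0.489 0.08  0.063] [125 129 126]
207 276 302 [0.487 0.078 0.061] [125 128 126]
208 276 302 [0.485 0.077 0.059] [126 130 127]
209 276 302 [0.486 0.077 0.056] [127 131 129]
210 276 302 [0.485 0.077 0.053] [126 129 127]
211 276 302 [0.486 0.078 0.05 ] [126 131 127]
212 275 302 [0.485 0.077 0.047] [127 129 126]
213 269 302 [0.478 0.081 0.046] [133 137 134]
214 269 303 [0.483 0.082 0.041] [128 133 131]
```

View pics/s7.png

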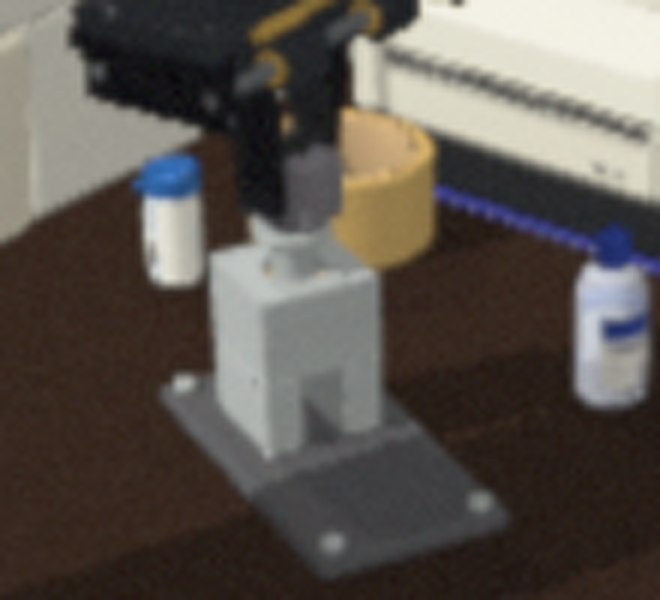

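The scene view shows the head standing in the bore, its collar about 16 mm above the tower, with no spring force. That is already 6 mm past where an unaligned tang would meet the driver, so the tang entered the slot directly. Pressing on carefully.

Emit:
play_rows:
  commands:
    - [[0,0,-0.002],[0,0,0]]
    - [[0,0,-0.004],[0,0,0]]
    - [[0,0,-0.004],[0,0,0]]

```text
time_s: 11.62
position: [0.5107, 0.0994, 0.1053]
tcp_rot: [[0.999, -0.0, -0.054], [0.054, -0.0, 0.999], [-0.0, -1.0, -0.0]]
force: [0.1, -0.4, -1.7]
opening: 0.32
```

Emit:
play_rows:
  commands:
    - [[0,0,-0.002],[0,0,0]]
    - [[0,0,-0.004],[0,0,0]]
    - [[0,0,-0.006],[0,0,0]]
    - [[0,0,-0.007],[0,0,0]]
    - [[0,0,-0.007],[0,0,0]]

```text
time_s: 12.25
position: [0.5107, 0.0994, 0.0986]
tcp_rot: [[0.999, -0.0, -0.054], [0.054, -0.0, 0.999], [-0.0, -1.0, -0.0]]
force: [-0.7, -2.4, 0.5]
opening: 0.319
```

Emit:
play_rows:
  commands:
    - [[0,-0.0004,-0.001],[0,0,0]]
    - [[0,-0.0004,-0.002],[0,0,0]]
    - [[0,-0.0004,-0.003],[0,0,0]]
    - [[0,-0.0004,-0.003],[0,0,0]]

```text
time_s: 12.75
position: [0.5108, 0.0992, 0.0956]
tcp_rot: [[0.999, 0.0, -0.054], [0.054, 0.0, 0.999], [0.0, -1.0, 0.0]]
force: [-1.4, 0.5, 3.5]
opening: 0.318
```

Emit:
play_rows:
  commands:
    - [[0,0,-0.001],[0,0,0]]
    - [[0,0,-0.002],[0,0,0]]
    - [[0,0,-0.003],[0,0,0]]
    - [[0,0,-0.003],[0,0,0]]

```text
time_s: 13.25
position: [0.5109, 0.0991, 0.0936]
tcp_rot: [[0.999, 0.001, -0.054], [0.054, 0.0, 0.999], [0.001, -1.0, -0.0]]
force: [-3.4, 0.1, 11.2]
opening: 0.322
```

Emit:
play_rows:
  commands:
    - [[0.0003,0,-0.001],[0,0,0]]
    - [[0.0003,0,-0.0015],[0,0,0]]
    - [[0.0003,0,-0.0015],[0,0,0]]

```text
time_s: 13.62
position: [0.5109, 0.0991, 0.0935]
tcp_rot: [[0.999, 0.001, -0.054], [0.054, -0.0, 0.999], [0.001, -1.0, -0.0]]
force: [-6.5, 0.4, 23.0]
opening: 0.322
```

It stopped hard at 23 N with the TCP at z=0.0935, which is the home height. Relax, release and rise, then look.

Emit:
play_rows:
  commands:
    - [[-0.0003,0,0.0023],[0,0,0]]
    - [[-0.0003,0,0.0023],[0,0,0]]

```text
time_s: 13.88
position: [0.5108, 0.0991, 0.0936]
tcp_rot: [[0.999, 0.0, -0.054], [0.054, 0.0, 0.999], [0.0, -1.0, 0.0]]
force: [-2.7, -0.4, 7.3]
opening: 0.32
```

Emit:
play_rows:
  commands:
    - [[0,0,0],[0,0,0]]
    - [[0,0,0],[0,0,0]]
    - [[0,0,0],[0,0,0]]
    - [[0,0,0],[0,0,0]]
  gripper: 0.05

```text
time_s: 14.38
position: [0.5109, 0.099, 0.0932]
tcp_rot: [[0.999, -0.0, -0.054], [0.054, -0.0, 0.999], [-0.0, -1.0, -0.0]]
force: [0.3, 0.8, 1.1]
opening: 0.565
```

Emit:
play_rows:
  commands:
    - [[0,0,0.02],[0,0,0]]
    - [[0,0,0.05],[0,0,0]]
    - [[0,0,0.1],[0,0,0]]
    - [[0,0,0.13],[0,0,0]]
    - [[0,0,0.13],[0,0,0]]
    - [[-0.03,-0.06,0.13],[0,0,0]]
    - [[-0.06,-0.12,0.13],[0,0,0]]
    - [[-0.08,-0.16,0.13],[0,0,0]]
    - [[-0.08,-0.2,0.13],[0,0,0]]
    - [[-0.08,-0.2,0.13],[0,0,0]]

```text
time_s: 15.62
position: [0.4304, -0.1031, 0.2223]
tcp_rot: [[0.999, -0.001, -0.049], [0.049, 0.0, 0.999], [-0.001, -1.0, 0.0]]
force: [0.3, 1.1, -0.9]
opening: 0.576
```

```bash
cat >> h.py <<'E'
def top(name,boxes):
    b=capture('top');T=cloud(b);save(name,b['frame'])
    for n,(x0,x1,y0,y1,zl,zh) in boxes.items():
        m=(T[...,0]>x0)&(T[...,0]<x1)&(T[...,1]>y0)&(T[...,1]<y1)&(T[...,2]>zl)&(T[...,2]<zh);p=T[m]
        if len(p)<4: print(n,len(p));continue
        r=cv2.minAreaRect(p[:,:2].astype(np.float32)*1000);print(n,len(p),np.round(r[0],1),np.round(r[1],1),round(r[2],1),'z',np.median(p[:,2]).round(4),p[:,2].max().round(4))
    return b,T
E
python3 - <<'E'
from h import *
s=read_state();print(s['time_s'],s['position'],s['opening'],s['force'])
b,T=top('t8',dict(head=(.47,.56,.05,.15,.105,.16),tower=(.46,.57,.04,.16,.078,.094),grip=(.38,.46,-.26,-.19,.045,.08),bar=(.38,.48,-.26,-.05,.008,.035)))
look('w8',.045,.07,(.38,.46,-.26,-.19));look('w8b',.012,.032,(.38,.48,-.26,-.04))
E
```

```text
15.625 [ 0.43037911 -0.10313472  0.22228398] 0.5757503474975976 [ 0.30266613  1.12213161 -0.91185183]
head 141 [510.3 100. ] [28.  39.2] 6.1 z 0.1257 0.1312
tower 201 [510.6 101.2] [57.4 56.3] 64.0 z 0.085 0.0926
grip 41 [ 422.1 -224.5] [24.7 12.7] 89.2 z 0.0573 0.0624
bar 42 [ 430.8 -149. ] [171.8  12.1] 82.3 z 0.0234 0.034
w8 0.045 0.07 [298 289  16  23 294] [ 422.5 -227.1] [25.8 13.9] 84.0 z 0.0587
w8b 0.012 0.032 [307 163  25  93 903] [ 432.5 -136.8] [106.8  11. ] 83.7 z 0.0226
```

The head top reads z≈0.126 and the tower top 0.085, so the head is home. Next the wedge. Its grip is at (0.4225,-0.227), yaw 84°. I'll grasp it a little high and towards the nose so the gripper body stays clear of the red piece.

Emit:
play_rows:
  commands:
    - [[-0.004,-0.05,-0.03],[0,0,-0.08]]
    - [[-0.0075,-0.1,-0.08],[0,0,-0.16]]
    - [[-0.0075,-0.121,-0.102],[0,0,-0.16]]
    - [[-0.0075,-0.121,-0.102],[0,0,-0.16]]
    - [[-0.0075,-0.121,-0.102],[0,0,-0.16]]

```text
time_s: 16.4
position: [0.4233, -0.2202, 0.1215]
tcp_rot: [[0.995, -0.001, 0.104], [-0.104, 0.001, 0.995], [-0.001, -1.0, 0.001]]
force: [-0.9, 0.9, -0.1]
opening: 0.578
```

Run:
```python
from h import *
look('w9',.045,.07,(.38,.46,-.26,-.19));s,c,W=look('w9b',.012,.032,(.38,.48,-.26,-.04))
print(s['position'],s['tcp_rot'][:2,0])
```

```text
w9 0.045 0.07 [308 202  20  38 736] [ 422.4 -227.1] [25.5 13.7] 83.8 z 0.0587
w9b 0.012 0.032 [ 309   21   18  180 2535] [ 429.9 -152. ] [131.8  13.7] 84.5 z 0.0232
[ 0.42359887 -0.22037366  0.1220165 ] [ 0.99459346 -0.1038451 ]
```

Emit:
play_rows:
  commands:
    - [[-0.0008,-0.003,-0.04],[0,0,0]]
    - [[-0.0008,-0.003,-0.075],[0,0,0]]
    - [[-0.0008,-0.003,-0.088],[0,0,0]]
    - [[-0.0008,-0.003,-0.088],[0,0,0]]

```text
time_s: 17.0
position: [0.4227, -0.2243, 0.0336]
tcp_rot: [[0.994, -0.0, 0.105], [-0.105, 0.0, 0.994], [-0.0, -1.0, 0.0]]
force: [0.7, -0.4, 0.1]
opening: 0.575
```

Emit:
play_rows:
  commands:
    - [[0,0,0],[0,0,0]]
    - [[0,0,0],[0,0,0]]
    - [[0,0,0],[0,0,0]]
    - [[0,0,0],[0,0,0]]
    - [[0,0,0],[0,0,0]]
    - [[0,0,0],[0,0,0]]
  gripper: 0.0

```text
time_s: 17.75
position: [0.4226, -0.2251, 0.0336]
tcp_rot: [[0.994, 0.0, 0.106], [-0.106, -0.0, 0.994], [0.0, -1.0, -0.0]]
force: [-0.1, 0.2, 2.7]
opening: 0.156
```

Emit:
play_rows:
  commands:
    - [[0,0,0.01],[0,0,0]]
    - [[0,0,0.02],[0,0,0]]
    - [[0,0,0.03],[0,0,0]]
    - [[0,0,0.03],[0,0,0]]
    - [[0,0,0.03],[0,0,0]]

```text
time_s: 18.38
position: [0.4225, -0.2249, 0.0635]
tcp_rot: [[0.994, 0.0, 0.106], [-0.106, -0.0, 0.994], [0.0, -1.0, -0.0]]
force: [0.8, -1.2, -0.9]
opening: 0.16
```

```bash
cat >> h.py <<'E'
def prof(W,o,yaw,xs,hw=.006):
    a=np.radians(yaw);d=W[...,:2]-np.array(o);u=d[...,0]*np.cos(a)+d[...,1]*np.sin(a);v=-d[...,0]*np.sin(a)+d[...,1]*np.cos(a)
    for x in xs:
        m=(abs(u-x)<.006)&(abs(v)<hw*2.5)&(W[...,2]>.012)&(W[...,2]<.075)
        if m.sum()>3: print(x,m.sum(),'z',np.median(W[...,2][m]).round(4),'lat',np.round([np.median(v[m]),v[m].min(),v[m].max()],4))
E
python3 - <<'E'
from h import *
s,c,W=look('w10',.03,.07,(.38,.48,-.26,-.04))
print(s['time_s'],s['position'],s['opening'],s['force'])
prof(W,(.4224,-.2271),84,[.03,.05,.07,.09,.1,.11,.12,.13,.14,.15,.16,.165])
E
```

```text
w10 0.03 0.07 [ 305    0   28  236 5049] [ 429.2 -161. ] [114.6  14.1] 84.4 z 0.0533
18.375 [ 0.42248925 -0.2249227   0.06346118] 0.16045662529468074 [ 0.7605973  -1.16459583 -0.88473624]
0.03 450 z 0.0535 lat [-0.0001 -0.0055  0.0052]
0.05 483 z 0.0535 lat [-0.0002 -0.0054  0.0051]
0.07 529 z 0.0534 lat [-0.0007 -0.0058  0.0049]
0.09 568 z 0.0534 lat [-0.0002 -0.0057  0.0048]
0.1 552 z 0.052 lat [-0.0005 -0.0057  0.0047]
0.11 550 z 0.0496 lat [-0.0005 -0.0057  0.0047]
0.12 442 z 0.0472 lat [-0.0005 -0.0057  0.0047]
```

The wedge is held level, its underside about 30 mm up. I'll carry it behind the slot and line it up with the block's x axis (yaw 64.6°).

Emit:
play_rows:
  commands:
    - [[0,0.02,0],[0,0,-0.05]]
    - [[0,0.05,0],[0,0,-0.13]]
    - [[0,0.08,0],[0,0,-0.22]]
    - [[-0.001,0.11,0],[0,0,-0.3]]
    - [[-0.001,0.13,0],[0,0,-0.337]]
    - [[-0.001,0.136,0],[0,0,-0.337]]
    - [[-0.001,0.136,0],[0,0,-0.337]]
    - [[-0.001,0.136,0],[0,0,-0.337]]

```text
time_s: 19.42
position: [0.422, -0.0898, 0.0633]
tcp_rot: [[0.903, 0.001, 0.429], [-0.429, -0.001, 0.903], [0.001, -1.0, -0.0]]
force: [0.0, 0.5, -1.8]
opening: 0.157
```

```bash
cat > where.py <<'E'
from h import *
def rel():
    s=read_state();a=np.radians(64.6);d=np.array(s['position'][:2])-[.5109,.0988]
    x=np.array(s['tcp_rot'])[:2,0]
    print('t',s['time_s'],'TCP s',(d@[np.cos(a),np.sin(a)]).round(4),'lat',(d@[-np.sin(a),np.cos(a)]).round(4),'z',s['position'][2].round(4),'yaw',(np.degrees(np.arctan2(x[1],x[0]))+90).round(2),'F',s['force'].round(1))
    return s
E
python3 - <<'E'
from where import *
s=rel();s,c,W=look('w11',.03,.07,(.4,.56,-.15,.09))
a=np.radians(64.6)
prof(W,s['position'][:2]-.002*np.array([np.cos(a),np.sin(a)]),64.6,[.04,.06,.08,.1,.12,.14,.155,.162])
top('t11',dict(bar=(.4,.56,-.1,.075,.03,.056)))
E
```

```text
t 19.425 TCP s -0.2085 lat -0.0006 z 0.0633 yaw 64.59 F [ 0.   0.5 -1.8]
w11 0.03 0.07 [ 305    0   28  237 5052] [450.7 -32.2] [114.5  14.1] 63.8 z 0.0531
0.04 474 z 0.0534 lat [-0.0003 -0.0056  0.005 ]
0.06 524 z 0.0533 lat [-0.0003 -0.006   0.0049]
0.08 556 z 0.0534 lat [-0.0006 -0.0059  0.0047]
0.1 554 z 0.0518 lat [-0.0006 -0.0058  0.0046]
0.12 444 z 0.047 lat [-0.0006 -0.0058  0.0046]
bar 0
```

Emit:
play_rows:
  commands:
    - [[0,0,-0.01],[0,0,0.005]]
    - [[0,0,-0.0175],[0,0,0.005]]
    - [[0,0,-0.0175],[0,0,0.005]]
    - [[0.0064,0.0136,-0.0175],[0,0,0.005]]
    - [[0.0129,0.0271,-0.0175],[0,0,0.005]]
    - [[0.0193,0.0406,-0.0175],[0,0,0.005]]
    - [[0.0193,0.0406,-0.0175],[0,0,0.005]]

```text
time_s: 20.4
position: [0.4414, -0.047, 0.046]
tcp_rot: [[0.907, 0.001, 0.421], [-0.421, -0.0, 0.907], [0.001, -1.0, 0.0]]
force: [-0.4, -0.4, -2.5]
opening: 0.159
```

Emit:
play_rows:
  commands:
    - [[0,0,-0.001],[0,0,0]]
    - [[0,0,-0.002],[0,0,0]]
    - [[0,0,-0.002],[0,0,0]]

```text
time_s: 20.78
position: [0.4406, -0.0487, 0.0437]
tcp_rot: [[0.905, -0.0, 0.425], [-0.425, 0.0, 0.905], [-0.0, -1.0, -0.0]]
force: [-0.6, -0.6, -1.6]
opening: 0.154
```

```bash
python3 -c "
from where import *
rel()"
```

```text
t 20.775 TCP s -0.1633 lat 0.0002 z 0.0437 yaw 64.86 F [-0.6 -0.6 -1.6]
```

Emit:
play_rows:
  commands:
    - [[0.002,0.0045,-0.0004],[0,0,0]]
    - [[0.0043,0.009,-0.0004],[0,0,0]]
    - [[0.0064,0.0135,-0.0004],[0,0,0]]
    - [[0.0086,0.0181,-0.0004],[0,0,0]]
    - [[0.0086,0.0181,-0.0004],[0,0,0]]

```text
time_s: 21.4
position: [0.4496, -0.0298, 0.0436]
tcp_rot: [[0.906, 0.0, 0.424], [-0.424, 0.0, 0.906], [0.0, -1.0, 0.0]]
force: [-0.6, 0.6, 1.4]
opening: 0.155
```

Emit:
play_rows:
  commands:
    - [[0.002,0.0045,0],[0,0,0]]
    - [[0.0043,0.009,0],[0,0,0]]
    - [[0.0064,0.0135,0],[0,0,0]]
    - [[0.0064,0.0135,0],[0,0,0]]

```text
time_s: 21.9
position: [0.4554, -0.0169, 0.0436]
tcp_rot: [[0.906, -0.001, 0.424], [-0.424, -0.0, 0.906], [-0.001, -1.0, -0.001]]
force: [-2.5, -3.5, 3.0]
opening: 0.16
```

```bash
python3 -c "
from where import *
rel()"
```

```text
t 21.9 TCP s -0.1283 lat 0.0005 z 0.0436 yaw 64.93 F [-2.5 -3.5  3. ]
```

Emit:
play_rows:
  commands:
    - [[0.002,0.0045,0],[0,0,0]]
    - [[0.0043,0.009,0],[0,0,0]]
    - [[0.0064,0.0135,0],[0,0,0]]
    - [[0.0064,0.0135,0],[0,0,0]]

```text
time_s: 22.4
position: [0.462, -0.0031, 0.0436]
tcp_rot: [[0.906, -0.0, 0.424], [-0.424, 0.0, 0.906], [-0.0, -1.0, -0.0]]
force: [-2.8, -2.5, 3.4]
opening: 0.154
```

Emit:
play_rows:
  commands:
    - [[0.002,0.0045,0],[0,0,0]]
    - [[0.0043,0.009,0],[0,0,0]]
    - [[0.0043,0.009,0],[0,0,0]]

```text
time_s: 22.78
position: [0.4666, 0.0061, 0.0436]
tcp_rot: [[0.906, 0.0, 0.424], [-0.424, 0.0, 0.906], [0.0, -1.0, 0.0]]
force: [-1.6, -1.3, 3.6]
opening: 0.158
```

```bash
python3 -c "
from where import *
rel()
top('t12',dict(head=(.47,.56,.06,.15,.115,.17)))"
```

```text
t 22.775 TCP s -0.1027 lat 0.0003 z 0.0436 yaw 64.9 F [-1.6 -1.3  3.6]
head 0
```

Emit:
play_rows:
  commands:
    - [[0.002,0.0045,0],[0,0,0]]
    - [[0.0043,0.009,0],[0,0,0]]
    - [[0.0064,0.0135,0],[0,0,0]]
    - [[0.0085,0.0179,0],[0,0,0]]
    - [[0.0085,0.0179,0],[0,0,0]]
    - [[0.0085,0.0179,0],[0,0,0]]

```text
time_s: 23.58
position: [0.4756, 0.0243, 0.0436]
tcp_rot: [[0.905, 0.001, 0.425], [-0.425, 0.001, 0.905], [0.001, -1.0, 0.001]]
force: [0.3, 1.1, 4.6]
opening: 0.162
```

```bash
python3 -c "
from where import *
s=rel()
a=capture('scene');F=a['frame'];save('s13',cv2.resize(F[150:250,240:350],None,fx=6,fy=6,interpolation=cv2.INTER_CUBIC))
S=cloud(a)
top('t13',dict(head=(.47,.56,.06,.15,.105,.18),nose=(.5,.6,.13,.25,.013,.03)))
s,c,W=look('w13',.11,.17,(.48,.55,.05,.15))
"
```

```text
t 23.575 TCP s -0.0825 lat -0.0001 z 0.0436 yaw 64.87 F [0.3 1.1 4.6]
head 0
nose 9 [591.7 243.1] [ 3.7 15.8] 53.2 z 0.0216 0.0282
w13 0.11 0.17 [  216     0   188   160 19804] [508.3  94.8] [28.2 38.5] 3.5 z 0.1389
w13 0.11 0.17 [ 257  227   98   62 2253] [485.7  53. ] [11.  22.3] 51.8 z 0.1394
w13 0.11 0.17 [ 361  227   48   43 1315] [504.7  51.7] [9.7 3.4] 0.0 z 0.1403
w13 0.11 0.17 [269 367  15  19 120] [481.   50.8] [1.9 1.5] 0.3 z 0.1684
```

View pics/s13.png

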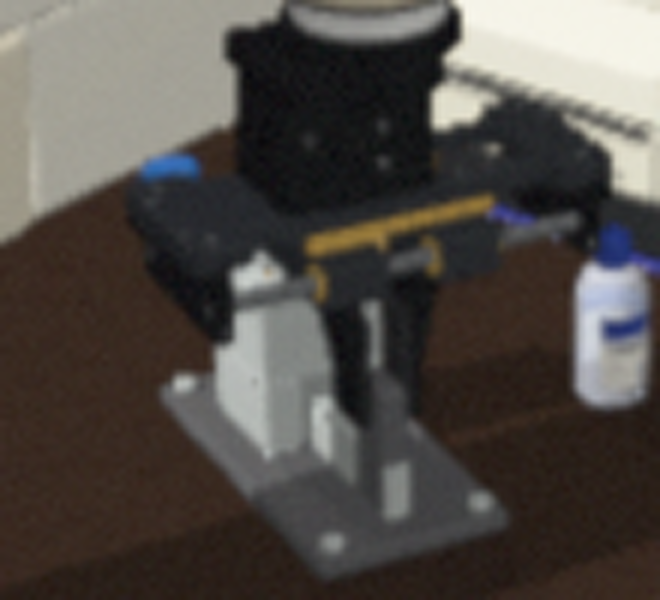

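The scene view shows the wedge through the slot, its grip at (390,450) near the tower. The wrist depth puts the head top at 0.139, up 12.5 mm, which matches the full height of the wedge. Releasing and backing off.

Emit:
play_rows:
  commands:
    - [[0,0,0.0005],[0,0,0]]
    - [[0,0,0.0005],[0,0,0]]
    - [[0,0,0.0005],[0,0,0]]
    - [[0,0,0.0005],[0,0,0]]
    - [[0,0,0.0005],[0,0,0]]
  gripper: 0.045

```text
time_s: 24.35
position: [0.4749, 0.0236, 0.0439]
tcp_rot: [[0.906, -0.0, 0.424], [-0.424, 0.0, 0.906], [-0.0, -1.0, -0.0]]
force: [0.4, -0.2, -0.1]
opening: 0.503
```

Emit:
play_rows:
  commands:
    - [[0,0,0.02],[0,0,0]]
    - [[0,0,0.05],[0,0,0]]
    - [[0,0,0.09],[0,0,0]]
    - [[-0.02,-0.04,0.13],[0,0,0]]
    - [[-0.04,-0.09,0.16],[0,0,0]]
    - [[-0.04,-0.14,0.18],[0,0,0]]
    - [[-0.04,-0.18,0.18],[0,0,0]]
    - [[-0.04,-0.18,0.18],[0,0,0]]
    - [[-0.04,-0.18,0.18],[0,0,0]]

```text
time_s: 25.48
position: [0.4342, -0.1555, 0.2235]
tcp_rot: [[0.905, -0.001, 0.425], [-0.425, 0.001, 0.905], [-0.002, -1.0, 0.001]]
force: [0.5, 1.2, -0.3]
opening: 0.519
```

```bash
python3 -c "
from where import *
s=rel();print(s['opening'])
b,T=top('t14',dict(head=(.47,.56,.06,.15,.105,.18),grip=(.42,.52,-.03,.06,.05,.1),bar=(.44,.53,0.03,.12,.02,.05),nose=(.52,.57,.12,.2,.013,.05),timer=(.35,.47,.24,.34,.01,.03),b1=(.6,.66,-.04,.03,.02,.1),r=(.33,.4,-.4,-.25,.03,.13)))
save('t14c',cv2.resize(b['frame'][150:260,205:465],None,fx=3,fy=3,interpolation=cv2.INTER_CUBIC))
"
```

```text
t 25.475 TCP s -0.2626 lat -0.0398 z 0.2235 yaw 64.88 F [ 0.5  1.2 -0.3]
0.5189712216827594
head 145 [506.9  98.2] [26.1 39. ] 3.7 z 0.1381 0.148
grip 42 [474.1  23.8] [24.8 14. ] 61.2 z 0.0684 0.0737
bar 82 [480.5  74.2] [59.4 63.8] 33.3 z 0.0326 0.0483
nose 50 [549.6 150.4] [39.4 42.3] 70.3 z 0.02 0.0286
timer 393 [409.5 288.4] [74.7 63.4] 78.4 z 0.0162 0.0269
b1 168 [632.5  -6.2] [33.6 66. ] 25.9 z 0.0597 0.0993
r 339 [ 368.8 -323. ] [126.5  43.2] 84.9 z 0.1024 0.1114
```

View pics/t14c.png

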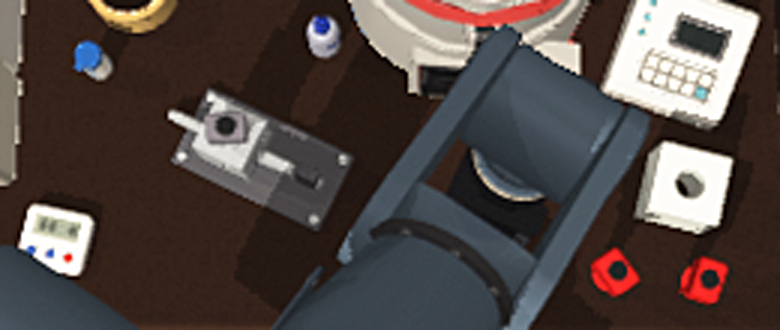

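The final view shows the head standing raised in the tower at (225,125) and the wedge right through the slot, nose at (180,118) and grip at (310,182). The reds, bottles, timer and empty rest are where they were.

```bash
python3 -c "
from h import *
top('t15',dict(head=(.47,.56,.06,.15,.105,.18),grip=(.42,.52,-.03,.06,.05,.1)))
print(hand_in())"
```

```text
head 144 [506.2  98.5] [38.6 27.6] 89.9 z 0.1378 0.1453
grip 44 [473.8  24. ] [24.2 14.1] 67.0 z 0.0685 0.0771
the job is handed in; nothing more can be done
None
```

I fitted the head fully home in the block, then freed it with the wedge. I handed the job in at about 25.6 s of the 72 s. No verdict was reported.

**Fitting:** I seated the grey head from the rest. Its tang met no spring resistance on the way down, so it was already lined up and I did not need to turn it. I judged the head home by a hard stop at 23 N at the expected height, then let go.

**Freeing:** With nothing touching the head, I drove the wedge in from the long-foot side. I stopped with its nose about 80 mm past the bore's axis, inside the 75 to 85 mm range. I then released it and moved clear.

**Last checks:**
- **Head:** its top rose about 12.5 mm, which matches it standing on the wedge's full height. It stands loose in the bore with a slight lean: the top is about 4 mm off centre, roughly 3–4°.
- **Wedge:** it did not move after I let go.
- **Bystanders:** the stain bottle, timer and red heads looked where they were before. I judged the vial only by eye.

**What disagreed:** the fingertips sat about 33 mm further back than stated, so the first grasp closed on air just above the head without touching it. I measured the offset in the scene camera and corrected for it.

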